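Seat the terminal cap in the charger case and hold the lid open

TASK

Put the aluminium terminal cap into the matching recess in the deck of the blue case and press it down firmly until its flange is flush on the deck. Then lift the case's sprung lid by its yellow pull bar to 60 degrees from closed and finish with the gripper still holding it there, so that I can get at the clamps inside (it falls shut if let go). Leave everything else on the shelf where it is.

Things in the scene. Friction and masses are not known exactly. Their poses are not given: they have to be found in the camera images.
- case: Blue case, fixed, 160 mm (its x) by 300 mm (y) by 70 mm high. Origin: centre of the underside; z up; the front with the pull bar faces its -x (to the robot). Where y > -0.04 m it is a well closed by the hinged lid; the rest (y -0.15 to -0.04 m) is a solid flat deck, top 70 mm above the shelf, with a rectangular recess.
- recess (a point): Centre of the recess's mouth, level with the deck top (70 mm above the shelf); in the case's frame at (0, -0.095, 0.070) m, axes as the case's. The recess measures 28.5 mm along x by 42.5 mm along y, 18 mm deep, 1 mm chamfer, flat black frame round it.
- cap: Aluminium terminal cap, loose, about 0.11 kg, upright on its stem: stem 26 (its x) x 40 (y) x 16 mm high; above it a flanged head 34 (x) x 48 (y) x 16 mm high, red dot on a black inset on top. Origin: centre of the stem's underside; z up. Seated: head on the deck, stem 16 mm down in the recess, cap's x along the case's x (either way round).
- lid (a joint): Lid angle in rad: 0 closed, grows as it opens, stop at 1.45; 60 degrees is 1.047. The lid (about 0.3 kg, 164 mm deep, 190 mm wide, 14 mm thick) turns about a level axis along the case's y at point hinge; its weight and a light spring (0.12 N m/rad) pull it shut from any angle.
- hinge (a point): Point on the lid's hinge axis, at the middle of the lid's far edge, 70 mm above the shelf; in the case's frame at (0.080, 0.055, 0.070) m. Its axes are the case's; the hinge axis is y.
- pull (a point): Centre of the yellow pull bar on the lid's front edge: round, 18 mm diameter, 36 mm long along the case's y, flat ends, on a neck 20 mm wide. Lid closed: 195 mm to the case's -x from the hinge axis, 7.5 mm above it, 31 mm in front of the lid's edge; it turns with the lid. Pinched by its ends from above, it turns between the pads as the lid rises.
- tape: Yellow tape measure, 60 x 32 x 55 mm, loose; origin under its centre. It and the cap may change places. Leave alone.
- charger: Orange charger, 90 x 150 x 64 mm plus a handle to 91 mm high, loose, back right; origin under its centre. Leave alone.
- ashtray: Green glass ashtray, 96 mm across, 28 mm high, loose, on a grey silicone pad 150 x 150 x 5 mm, back left; origin under its centre. Leave alone.
- spanner: Stainless spanner, 190 mm long, lying flat between the robot and the case; origin under its middle. Leave alone.
- can: Red spray can, 54 mm across, 150 mm high, loose, at the back; origin under its centre. Leave alone.
- jar: Amber glass jar of screws, 66 mm across, 75 mm high, loose, at the back; origin under its centre. Leave alone.
Mind the look-alikes: they are no part of the job. Of the things that look like the cap, take the one that is farthest to the robot's left at the start.

How it is judged:
By the outcome, as a careful person would: the job done as asked, in the order asked, and still so for the second after the job is handed in, while the arm keeps its last pose, push and grip.
It also fails if it takes over 56 s, if anything falls off the work surface, if the arm or the gripper's body presses on something with over 40 N, if the wrist force passes 120 N, or if a joint passes its speed limit or range.

ROBOT

A 6-joint arm with a two-finger parallel gripper is mounted at the origin on the work surface. World frame = base frame: x ahead of the robot, y to its left, z up, the work surface at z = 0. Lengths are in mm, angles in rad, forces in N, time in s.
With the tool pointing down it reaches from about 300 to 775 mm from the base axis. Payload 14.6 kg.
Tool frame: the origin (TCP) lies between the finger pads; the fingertips stand manip.tip_reach ahead of it and the grasp point (between the pads) lies 5 mm behind it (manip.tip_reach is the distance from the TCP to the fingertips, in mm); z points along the fingers, y is the line along which they close (so a half turn about z gives the same grasp; the last joint's range is limited). The gripper opens to 94 mm and grips with 3 to 60 N. Pads are 16 mm wide; open, the fingers measure 119 mm over their backs; the gripper's body (75 mm by 177 mm) begins 78 mm behind the grasp point.
Start: joints at [-1.37, 0.3, 1.521, -0, 1.321, -0.067], TCP at [145.529, -530.387, 219.446] pointing down, gripper open.
Joint ranges: [-3.03, 3.03], [-0.79, 2.21], [0.23, 2.52], [-1.04, 4.18], [0, 3.07], [-2.55, 2.55]. Speed limits (rad/s): [2.22, 2.22, 2.57, 3.14, 3.14, 3.14].

INTERFACE

Orientations are given as [roll, pitch, yaw] about the fixed x, y, z axes, in that order (R = Rz(yaw) Ry(pitch) Rx(roll)).
In Python, from cell import manip gives the robot as it stands. The module is installed in compiled form; this text tells all that it offers.
- The arm moves only by the shell command python3 -m creep 'ROWS' [FORCE]. ROWS is JSON, a list of rows, each a list of 3 entries, a list of its own where there are three numbers: the opening, from -1 (shut) to 1 (fully open), then the shift along the tool's x, y, z in cm, then the turn about the tool's z in units of 5 degrees (1.0 is 5 degrees). In form: [[grip, [tx, ty, tz], roll], ...]. A call has 1 to 12 rows; each row is the pose to reach, as a shift and turn from the pose commanded when the call began, along the tool's axes at that moment; what a row does not reach only later rows make up. A row lasts 1/10 s, in which the tool goes at most 50 mm and 8.59 degrees, less where a joint would pass 70% of its speed; a pose out of reach is approached as far as the arm can. A call with a gripper value outside its range is refused whole. The fingers move at their own pace and stop on an object; FORCE is the grip in N (left out, the last holds). Time passes only in rows, so rows that repeat a pose let the fingers close. It gives the time, the measured TCP pose, the force, the opening and the grip force at its end, in the units of the state.
- manip.read_state(): the state, without advancing time (a new reading comes with each control period).
- manip.camera(name): name is "side" or "top" or "wrist"; returns the picture (384x512x3 uint8, red, green, blue); there is no depth.
- manip.camera_params(name): a dict with "fovy" (degrees; the focal length in pixels is half the picture's height over the tangent of half this angle, whatever the lens; pixels are square), "cx", "cy" (the principal point, pixels), "k1" (the pictures are not rectified: a ray, as slopes to the right and down, at radius r is drawn at 1 + k1 r^2 times it, then the intrinsics apply), "origin" and "attitude" of the camera in the world. Camera axes: x right, y down, z forward; pixel columns grow to the right and rows downward; lengths in mm; the calibration is good to about 2 mm. A picture is of the moment at which its call begins: read the wrist's pose just before it. camera_params takes no time and is no camera call; for the wrist camera it gives the pose at the moment of the call.
- manip.sign_off(): hands the job in; it is judged then, once.
The state is a dict: "clock": time; "joints": joint angles; "qd": joint speeds; "effort": joint torques, N m; "eef_pos": TCP position; "eef_rot": TCP orientation; "wrist_force": force on the tool from outside, world axes, zero at the start; "moment": the same for the moment, N m; "finger_gap": finger opening in mm; "finger_force": force on a finger pad.
Only numpy, scipy, OpenCV 4.12 (cv2) and the standard library are available. Lean on these libraries where they do the work, as an engineer would, in place of code of your own. Each camera call takes 0.05 s, during which the arm holds its last target. There are 200 camera calls.

## Working session

There is one attempt and no reset: what is moved stays moved. The work goes in short steps, Python scripts to look and compute and a shell command to move; the robot and the scene stay as the last step left them, time stands still between calls to the robot, and variables do not carry over. Pictures are saved under pics/ and viewed, at most 13 in all, crops included, and the job is handed in when it is done.

```bash
mkdir -p pics
cat > h.py <<'E'
import numpy as np, cv2
from cell import manip
from scipy.spatial.transform import Rotation as R
def snap(n,f):
    p=manip.camera_params(n); im=manip.camera(n); cv2.imwrite('pics/'+f,im[:,:,::-1]); np.save('pics/'+f+'.npy',im); return p,im
def K(p):
    f=192/np.tan(np.radians(p['fovy'])/2); return f
def rot(p):
    a=np.array(p['attitude'],float)
    return a if a.shape==(3,3) else R.from_euler('xyz',a).as_matrix()
def ray(p,u,v):
    f=K(p); d=np.array([(u-p['cx'])/f,(v-p['cy'])/f]); s=d.copy()
    for _ in range(30): s=d/(1+p['k1']*(s@s))
    return rot(p)@np.array([s[0],s[1],1])
def at(p,u,v,z):
    r=ray(p,u,v); o=np.array(p['origin'],float); return o+r*(z-o[2])/r[2]
def proj(p,X):
    c=rot(p).T@(np.array(X,float)-np.array(p['origin'],float)); s=c[:2]/c[2]; s=s*(1+p['k1']*(s@s)); return s*K(p)+[p['cx'],p['cy']]
E
python3 - <<'E'
from h import *
import json
P={}
for n in ['top','side']:
    p,im=snap(n,n+'0.png'); print(n,p); P[n]={k:np.array(v).tolist() for k,v in p.items()}
json.dump(P,open('P.json','w'))
a=[cv2.imread('pics/%s0.png'%n) for n in ['top','side']]
print(manip.tip_reach,manip.read_state())
E
```

```text
top {'fovy': 51.78832873744878, 'cx': 251.95311336760685, 'cy': 198.15408242754881, 'k1': -0.12566482884831437, 'origin': array([ 446.37239128,   11.26633225, 1269.81063836]), 'attitude': array([-3.05382411, -0.01154785, -1.58664451])}
side {'fovy': 48.99925972586642, 'cx': 248.91645425885162, 'cy': 187.62810407404976, 'k1': 0.002779198847612215, 'origin': array([253.38286369, 977.13636924, 677.18727984]), 'attitude': array([-2.09673495, -0.01812313, -2.85240073])}
14.0 {'clock': 0.1, 'joints': array([-1.36960728e+00,  3.00416395e-01,  1.52151317e+00, -7.17989835e-06,
        1.32065601e+00, -6.65801543e-02]), 'qd': array([ 0.00135342, -0.00242902, -0.00254815,  0.0010088 ,  0.00084911,
       -0.00119608]), 'effort': array([-3.99223090e-04, -5.32644761e+01, -3.53284800e+01,  7.09098321e-02,
        2.34447228e-02, -6.20206674e-05]), 'eef_pos': array([ 145.48373141, -530.1939493 ,  218.94504484]), 'eef_rot': array([-3.14060147e+00, -5.91206886e-05,  2.67770950e-01]), 'wrist_force': array([ 1.3559751 ,  0.70701789, -0.09506435]), 'moment': array([-0.03547982,  0.00207135, -0.07827429]), 'finger_force': 0.0, 'finger_gap': 93.62440375555302}
```

View pics/top0.png

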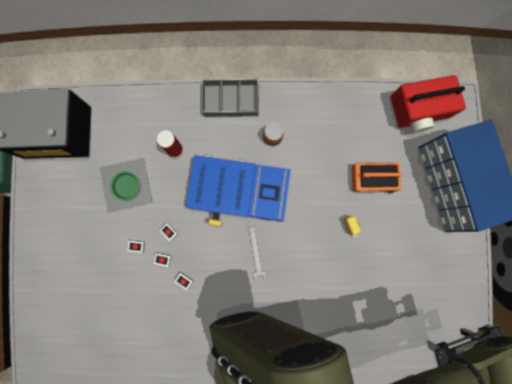

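View pics/side0.png

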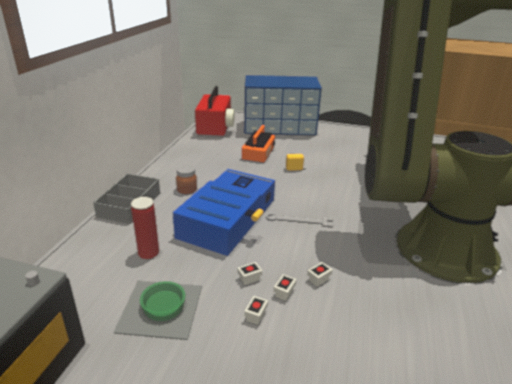

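Top view: four cap look-alikes at (168,232), (135,247), (162,260) and (184,281). The farthest left (largest y) is (135,247), which is (256,309) in the side view. The case's recess is at about (270,192) and the pull bar at (215,222).

Run:
```python
from h import *
import json
P=json.load(open('P.json'))
p=P['top']
for u,v in [(168,232),(135,247),(162,260),(184,281)]: print(at(p,u,v,32).round(1))
for u,v in [(270,192)]: print('recess',at(p,u,v,70).round(1))
print('pull',at(p,215,222,77.5).round(1))
for u,v in [(353,226),(125,186)]: print('x',at(p,u,v,30).round(1))
print('side cap',at(P['side'],256,305,32))
im=cv2.imread('pics/top0.png'); 
a=cv2.resize(im[215:300,110:210],None,fx=4,fy=4,interpolation=cv2.INTER_CUBIC)
b=cv2.resize(im[145:235,175:300],None,fx=3.2,fy=3.2*340/288,interpolation=cv2.INTER_CUBIC)
h=min(a.shape[0],b.shape[0]);cv2.imwrite('pics/c1.png',np.hstack([a[:h],b[:h]])); print(a.shape,b.shape)
```

```text
[452.6 259.8  32. ]
[406.6 364.7  32. ]
[365.5 279.1  32. ]
[299.8 210.5  32. ]
recess [569.8 -59.6  70. ]
pull [480.6 108.3  77.5]
x [ 462.  -323.2   30. ]
x [600.1 399.1  30. ]
side cap [407.83923182 365.77847416  32.        ]
(340, 400, 3) (340, 400, 3)
```

View pics/c1.png

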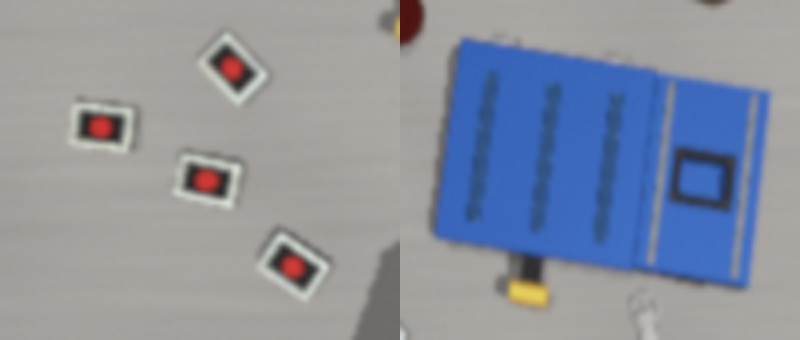

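The close crop confirms the choice: four caps, with the target the leftmost at crop (101,127). The recess is at crop (702,180). The side view agrees on the cap at about (407,365), z = 32. Next I go to a viewing pose over the case.

```bash
cat >> h.py <<'E'
def go(x,y,z,yaw):
    s=manip.read_state(); M=R.from_euler('xyz',s['eef_rot'])
    t=M.inv().apply(np.array([x,y,z])-s['eef_pos'])/10
    y0=s['eef_rot'][2]; d=-np.degrees((yaw-y0+np.pi)%(2*np.pi)-np.pi)/5
    print('shift cm',t.round(2),'roll',round(d,2))
E
python3 -c "
from h import *
go(480,-60,300,np.pi-.143)"
```

```text
shift cm [ 44.7  -36.5   -8.07] roll -31.29
```

```bash
R='[1,[44.7,-36.5,-8.1],-31.3]'; python3 -m creep '[[1,[44.7,-36.5,-8.1],-16],[1,[44.7,-36.5,-8.1],-16],[1,[44.7,-36.5,-8.1],-16],[1,[44.7,-36.5,-8.1],-16],[1,[44.7,-36.5,-8.1],-16],[1,[44.7,-36.5,-8.1],-16],[1,[44.7,-36.5,-8.1],-16],[1,[44.7,-36.5,-8.1],-16],[1,[44.7,-36.5,-8.1],-16],[1,[44.7,-36.5,-8.1],-16],[1,[44.7,-36.5,-8.1],-16],[1,[44.7,-36.5,-8.1],-16]]'; python3 -c "
from h import *
go(480,-60,300,np.pi-.143)"
```

```text
clock: 1.3
eef_pos: [481.1, -57.4, 300.6]
eef_rot: [3.142, -0.0, 1.666]
wrist_force: [-0.2, -0.6, -0.5]
finger_gap: 93.9
finger_force: 0.0
shift cm [-0.25 -0.14  0.06] roll -15.27
```

```bash
python3 -m creep '[[1,[0,0,0],-15.3],[1,[0,0,0],-15.3],[1,[0,0,0],-15.3],[1,[0,0,0],-15.3],[1,[0,0,0],-15.3],[1,[0,0,0],-15.3],[1,[0,0,0],-15.3],[1,[0,0,0],-15.3],[1,[0,0,0],-15.3],[1,[0,0,0],-15.3],[1,[0,0,0],-15.3],[1,[0,0,0],-15.3]]'
python3 - <<'E'
from h import *
p,im=snap('wrist','w1.png'); print(p); import pickle; pickle.dump(p,open('w1.pkl','wb'))
E
```

```text
clock: 2.5
eef_pos: [480.0, -60.1, 300.3]
eef_rot: [3.142, -0.0, 2.996]
wrist_force: [-0.1, -1.2, 0.0]
finger_gap: 93.9
finger_force: 0.0
{'fovy': 63.20630021935133, 'cx': 254.1462780370412, 'cy': 191.1786704305071, 'k1': -0.005061935488779745, 'origin': array([405.86550558, -49.47017   , 466.75107453]), 'attitude': array([ 2.87631122e+00, -3.74940463e-04,  1.42531712e+00])}
```

View pics/w1.png

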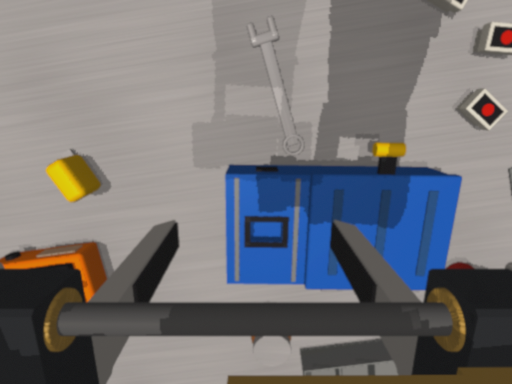

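The wrist picture shows the recess frame centred near (267,232), the pull bar at (389,150), and deck corners near (228,167) and (228,283). Now I refine these with segmentation.

Run:
```python
from h import *
import pickle
p=pickle.load(open('w1.pkl','rb')); im=np.load('pics/w1.png.npy').astype(int)
g=im.max(2); y0,x0=205,235
m=(g[205:260,235:298]<75).astype(np.uint8)
n,l,s,c=cv2.connectedComponentsWithStats(m); k=1+s[1:,4].argmax(); print(s[k],c[k]+[x0,y0])
cs,hh=cv2.findContours((l==k).astype(np.uint8),cv2.RETR_CCOMP,cv2.CHAIN_APPROX_NONE)
for ct in cs:
    if len(ct)<20: continue
    r=cv2.minAreaRect(ct); b=cv2.boxPoints(r)+[x0,y0]; 
    W=np.array([at(p,*q,70)[:2] for q in b]); e=np.diff(np.vstack([W,W[:1]]),axis=0)
    print('rect',W.mean(0).round(1),np.hypot(*e.T).round(1),np.degrees(np.arctan2(e[:,1],e[:,0])).round(1))
# bar
mb=((im[...,0]>150)&(im[...,1]>100)&(im[...,2]<90)).astype(np.uint8); mb[:, :350]=0
ct=max(cv2.findContours(mb,0,1)[0],key=cv2.contourArea); b=cv2.boxPoints(cv2.minAreaRect(ct)); print('bar px',b)
W=np.array([at(p,*q,77.5)[:2] for q in b]);print('bar',W.round(1),W.mean(0))
# deck edges: blue silhouette columns
bl=((im[...,2]>110)&(im[...,0]<90))
L=[]
for x in range(235,300,5):
    r=np.where(bl[150:300,x])[0]+150; L.append((x,r.min(),r.max()))
print(L)
```

```text
[ 10  12  43  30 571] [265.25394046 232.05078809]
rect [571.6 -57.2] [56.6 42.6 58.1 42.5] [ 81.7  -6.7 -98.3 171.2]
rect [571.5 -57.2] [33.7 46.  33.8 46.9] [171.4  81.7  -6.9 -98.3]
bar px [[376. 143.]
 [405. 143.]
 [405. 155.]
 [376. 155.]]
bar [[471.1  94.1]
 [476.3 129.8]
 [491.4 129.5]
 [486.2  93.4]] [481.269228   111.66771539]
[(235, np.int64(174), np.int64(282)), (240, np.int64(174), np.int64(282)), (245, np.int64(174), np.int64(283)), (250, np.int64(174), np.int64(283)), (255, np.int64(174), np.int64(283)), (260, np.int64(179), np.int64(283)), (265, np.int64(178), np.int64(283)), (270, np.int64(178), np.int64(283)), (275, np.int64(178), np.int64(283)), (280, np.int64(177), np.int64(283)), (285, np.int64(181), np.int64(283)), (290, np.int64(182), np.int64(283)), (295, np.int64(183), np.int64(283))]
```

```bash
python3 -c "
from h import *
go(407,365,160,np.pi-.09)"
```

```text
shift cm [13.36 41.01 14.04] roll -0.63
```

```bash
python3 -m creep '[[1,[13.4,41,14],-0.6],[1,[13.4,41,14],-0.6],[1,[13.4,41,14],-0.6],[1,[13.4,41,14],-0.6],[1,[13.4,41,14],-0.6],[1,[13.4,41,14],-0.6],[1,[13.4,41,14],-0.6],[1,[13.4,41,14],-0.6],[1,[13.4,41,14],-0.6],[1,[13.4,41,14],-0.6],[1,[13.4,41,14],-0.6],[1,[13.4,41,14],-0.6]]'
cat > cap.py <<'E'
from h import *
import sys
p,im=snap('wrist',sys.argv[1]); z=float(sys.argv[2]); im=im.astype(int)
red=((im[...,0]>140)&(im[...,1]<70)&(im[...,2]<70)).astype(np.uint8)
n,l,s,c=cv2.connectedComponentsWithStats(red)
for i in range(1,n):
    if s[i,4]>30: print('red',c[i].round(1),s[i,4],at(p,*c[i],z).round(1))
E
cat >> cap.py <<'E'
dk=(im.max(2)<80).astype(np.uint8)|red
s0=manip.read_state()['eef_pos'][:2]
n,l,s,c=cv2.connectedComponentsWithStats(dk)
for i in range(1,n):
    if 300<s[i,4]<9000:
        ct=cv2.findContours((l==i).astype(np.uint8),0,1)[0][0]; b=cv2.boxPoints(cv2.minAreaRect(ct))
        W=np.array([at(p,*q,z)[:2] for q in b]); e=np.diff(np.vstack([W,W[:1]]),axis=0)
        if max(np.hypot(*e.T))<60: print('dark',c[i].round(),W.mean(0).round(1),np.hypot(*e.T).round(1),np.degrees(np.arctan2(e[:,1],e[:,0])).round(1))
E
python3 cap.py w2.png 32
```

```text
clock: 3.75
eef_pos: [406.0, 364.0, 160.9]
eef_rot: [3.141, 0.0, 3.05]
wrist_force: [-0.2, -0.8, 0.4]
finger_gap: 94.1
finger_force: 0.0
red [76.4 87.1] 268 [300.  212.8  32. ]
red [163.1 155. ] 223 [368.  280.3  32. ]
dark [77. 87.] [299.9 213.3] [22.5 38.2 22.8 38.8] [ 138.3   56.1  -40.  -124.5]
dark [164. 155.] [367.8 280.4] [22.  36.6 22.1 37.3] [ 162.5   77.6  -15.7 -102.5]
dark [256. 190.] [410.4 365.1] [23.6 37.3 23.7 38.1] [171.9  82.6  -6.3 -97.5]
dark [119. 368.] [601.2 186.1] [26.1 59.7 27.2 59.8] [ 84.9 -11.4 -95.1 167.5]
```

View pics/w2.png

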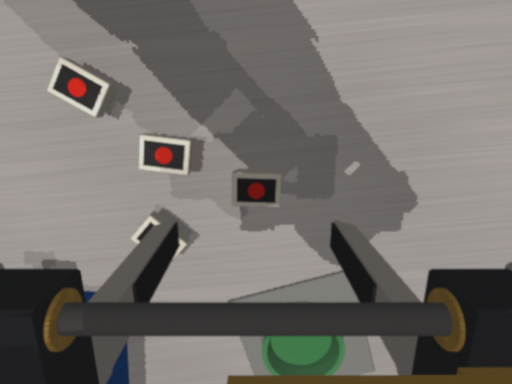

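The target cap is at pixel (256,190), which puts it at about (410,365) with yaw about -7.3°. The dark inset measures 23 x 38 mm, consistent with a cap head. Descending to it.

```bash
python3 -c "
from h import *
go(409,365,60,np.pi-.127);go(409,365,32,np.pi-.127)"
```

```text
shift cm [-0.27  0.14 10.11] roll 0.4
shift cm [-0.26  0.14 12.91] roll 0.4
```

```bash
python3 -m creep '[[0.4,[-0.27,0.1,5],0.4],[0.4,[-0.27,0.1,8],0.4],[0.4,[-0.27,0.1,10],0.4],[0.4,[-0.27,0.1,11],0.4],[0.4,[-0.27,0.1,12],0.4],[0.4,[-0.27,0.1,12.8],0.4],[0.4,[-0.27,0.1,12.8],0.4],[0.2,[-0.27,0.1,12.8],0.4],[-0.3,[-0.27,0.1,12.8],0.4],[-0.3,[-0.27,0.1,12.8],0.4],[-0.3,[-0.27,0.1,12.8],0.4],[-0.3,[-0.27,0.1,12.8],0.4]]' 40
```

```text
clock: 5.0
eef_pos: [408.6, 365.7, 33.0]
eef_rot: [3.141, 0.001, 3.017]
wrist_force: [-2.0, -0.4, 5.4]
finger_gap: 47.7
finger_force: 40.0
```

```bash
python3 -m creep '[[-0.3,[0,0,-1],0],[-0.3,[0,0,-4],0],[-0.3,[0,0,-8],0],[-0.3,[0,0,-12],0],[-0.3,[0,0,-12],0],[-0.3,[0,0,-12],0]]'
python3 - <<'E'
from h import *
import pickle
s=manip.read_state(); print(s['eef_pos'],s['wrist_force'],s['finger_gap'])
p,im=snap('wrist','w3.png'); pickle.dump((p,s),open('w3.pkl','wb'))
im=im.astype(int)
z=s['eef_pos'][2]-1   # head top: cap held with tcp ~1mm above head top
red=((im[...,0]>100)&(im[...,1]<60)&(im[...,2]<60)).astype(np.uint8)
n,l,st,c=cv2.connectedComponentsWithStats(red)
for i in range(1,n):
    if st[i,4]>60: 
        X=at(p,*c[i],z); d=R.from_euler('xyz',s['eef_rot']).inv().apply(X-s['eef_pos']); print(c[i].round(1),st[i],'tool offs',d.round(1))
go(571.5,-57.2,183,np.pi-.144)
E
```

```text
clock: 5.6
eef_pos: [408.3, 365.5, 153.1]
eef_rot: [3.141, 0.001, 3.017]
wrist_force: [-0.1, 0.7, -2.1]
finger_gap: 47.7
finger_force: 40.0
[408.33287247 365.5340201  153.12013828] [-0.0833731   0.74085503 -2.12594242] 47.684000308470274
[66.3 90.2] [ 57  80  20  21 323] tool offs [ 83.  -96.2   0.8]
[157.5 156.9] [148 148  20  19 282] tool offs [ 48.6 -52.3   0.9]
[254.1 244.1] [241 232  27  25 534] tool offs [-2.5 -0.2  1. ]
[155.5 245.5] [147 238  18  16 229] tool offs [ -3.4 -57.8   1. ]
shift cm [-21.49 -39.88  -3.1 ] roll 0.22
```

View pics/w3.png

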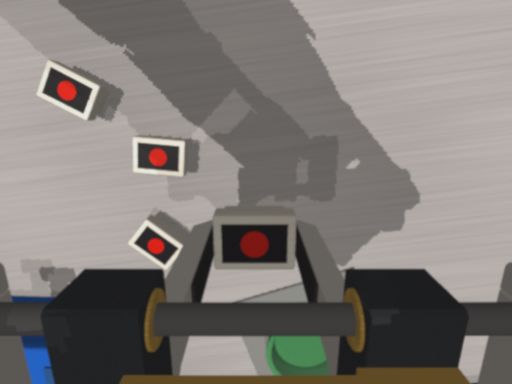

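The cap is held centrally, dot at (254,244), 2.5 mm off the TCP along tool x. I go just beyond the recess for a closer view of it.

```bash
python3 -c "
from h import *
go(622,-65,155,np.pi-.144)"
```

```text
shift cm [-26.6  -40.02  -0.3 ] roll 0.22
```

```bash
python3 -m creep '[[-0.3,[-26.6,-40,-0.3],0.2],[-0.3,[-26.6,-40,-0.3],0.2],[-0.3,[-26.6,-40,-0.3],0.2],[-0.3,[-26.6,-40,-0.3],0.2],[-0.3,[-26.6,-40,-0.3],0.2],[-0.3,[-26.6,-40,-0.3],0.2],[-0.3,[-26.6,-40,-0.3],0.2],[-0.3,[-26.6,-40,-0.3],0.2],[-0.3,[-26.6,-40,-0.3],0.2],[-0.3,[-26.6,-40,-0.3],0.2],[-0.3,[-26.6,-40,-0.3],0.2],[-0.3,[-26.6,-40,-0.3],0.2]]'
python3 - <<'E'
from h import *
import pickle
s=manip.read_state(); print(s['eef_pos'],s['eef_rot'])
p,im=snap('wrist','w4.png'); pickle.dump((p,s),open('w4.pkl','wb'))
im=im.astype(int); Ri=R.from_euler('xyz',s['eef_rot']).inv()
dk=(im.max(2)<75).astype(np.uint8)
u,v=proj(p,[571.5,-57.2,70]).round(); print('expect',u,v)
n,l,st,c=cv2.connectedComponentsWithStats(dk)
for i in range(1,n):
    if st[i,4]>150 and abs(c[i][0]-u)<60 and abs(c[i][1]-v)<60:
        cs,_=cv2.findContours((l==i).astype(np.uint8),cv2.RETR_CCOMP,cv2.CHAIN_APPROX_NONE)
        for ct in cs:
            if len(ct)<30: continue
            b=cv2.boxPoints(cv2.minAreaRect(ct)); W=np.array([at(p,*q,70)[:2] for q in b]); e=np.diff(np.vstack([W,W[:1]]),axis=0)
            print(b.mean(0),W.mean(0).round(1),np.hypot(*e.T).round(1),np.degrees(np.arctan2(e[:,1],e[:,0])).round(1))
mb=((im[...,0]>150)&(im[...,1]>100)&(im[...,2]<90)).astype(np.uint8)
ct=max(cv2.findContours(mb,0,1)[0],key=cv2.contourArea); b=cv2.boxPoints(cv2.minAreaRect(ct)); print('bar',b, np.mean([at(p,*q,77.5) for q in b],0).round(1))
E
```

```text
clock: 6.85
eef_pos: [621.7, -64.7, 153.6]
eef_rot: [3.141, -0.003, 2.998]
wrist_force: [0.2, 0.3, -0.5]
finger_gap: 47.4
finger_force: 40.0
[621.73240281 -64.74719434 153.55589758] [ 3.14137867 -0.00314498  2.99819004]
expect 255.0 138.0
[269.  113.5] [554.3 -43.4] [21.7  5.3 21.9  5.3] [ 81.8  -6.9 -98.2 171.8]
[255. 142.] [574.9 -57.4] [36.4 56.3 36.4 58.5] [170.1  81.8  -6.5 -98.2]
bar [[145. 339.]
 [145. 332.]
 [147. 332.]
 [147. 339.]] [ 734.6 -181.8   77.5]
```

View pics/w4.png

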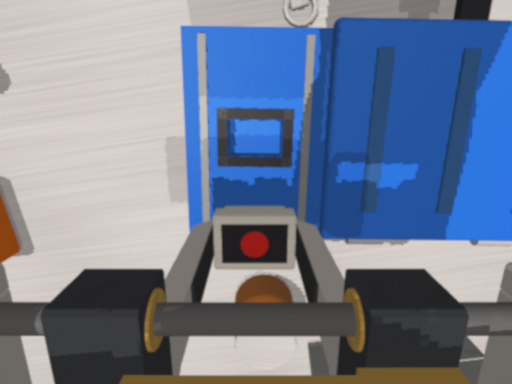

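Wrist view: recess frame at about u 217–293, v 108–167, hole centre about (255,138), with the cap below it. Shading spoiled the threshold, so I redo the segmentation on blue versus non-blue.

Run:
```python
from h import *
import pickle
p,s=pickle.load(open('w4.pkl','rb')); im=np.load('pics/w4.png.npy').astype(int)
x0,y0=210,100
m=((im[...,2])<110)[y0:175,x0:301].astype(np.uint8)
n,l,st,c=cv2.connectedComponentsWithStats(m); k=1+st[1:,4].argmax(); print(st[k])
cs,_=cv2.findContours((l==k).astype(np.uint8),cv2.RETR_CCOMP,cv2.CHAIN_APPROX_NONE)
for ct in cs:
    if len(ct)<40: continue
    b=cv2.boxPoints(cv2.minAreaRect(ct))+[x0,y0]; W=np.array([at(p,*q,70)[:2] for q in b]); e=np.diff(np.vstack([W,W[:1]]),axis=0)
    print(b.tolist(),W.mean(0).round(1),np.hypot(*e.T).round(1),np.degrees(np.arctan2(e[:,1],e[:,0])).round(1))
go(569.0,-56.8,123,np.pi-.144)
go(569.0,-56.8,112,np.pi-.144)
```

```text
[   8    9   75   58 2149]
[[218.0, 165.99999237060547], [218.0, 109.0], [291.99998474121094, 109.0], [291.99998474121094, 165.99999237060547]] [571.5 -56.9] [44.8 57.4 44.8 60.1] [170.1  81.8  -6.4 -98.2]
[[226.0, 157.0], [226.0, 117.0], [283.0, 117.0], [283.0, 157.0]] [570.8 -57.2] [31.4 44.5 31.4 46. ] [170.5  81.8  -6.8 -98.2]
shift cm [ 5.31 -0.03  3.12] roll 0.02
shift cm [ 5.31 -0.04  4.22] roll 0.02
```

```bash
python3 -m creep '[[-0.3,[2.5,0,0],0],[-0.3,[5.3,0,0.5],0],[-0.3,[5.3,0,2.5],0],[-0.3,[5.3,0,4],0],[-0.3,[5.3,0,4.6],0],[-0.3,[5.3,0,4.6],0],[-0.3,[5.3,0,4.6],0],[-0.3,[5.3,0,4.8],0],[-0.3,[5.3,0,5.0],0],[-0.3,[5.3,0,5.2],0]]'
```

```text
clock: 7.9
eef_pos: [570.0, -57.0, 103.5]
eef_rot: [-3.142, 0.0, 2.999]
wrist_force: [-0.6, 0.3, -2.3]
finger_gap: 47.8
finger_force: 40.0
```

```bash
python3 -m creep '[[-0.3,[0.1,0,0],0],[-0.3,[0.1,0,0.1],0],[-0.3,[0.1,0,0.2],0],[-0.3,[0.1,0,0.3],0],[-0.3,[0.1,0,0.4],0],[-0.3,[0.1,0,0.4],0]]'
```

```text
clock: 8.5
eef_pos: [568.9, -56.9, 99.3]
eef_rot: [3.142, -0.0, 2.999]
wrist_force: [-0.2, 0.3, -1.0]
finger_gap: 48.2
finger_force: 40.0
```

```bash
python3 -m creep '[[-0.3,[0,0,0.2],0],[-0.3,[0,0,0.4],0],[-0.3,[0,0,0.6],0],[-0.3,[0,0,0.8],0],[-0.3,[0,0,0.9],0],[-0.3,[0,0,0.9],0]]'
```

```text
clock: 9.1
eef_pos: [568.9, -56.9, 90.3]
eef_rot: [3.142, -0.0, 2.999]
wrist_force: [-0.3, 0.1, -1.0]
finger_gap: 47.8
finger_force: 40.0
```

```bash
python3 -m creep '[[-0.3,[0,0,0.1],0],[-0.3,[0,0,0.2],0],[-0.3,[0,0,0.3],0],[-0.3,[0,0,0.4],0],[-0.3,[0,0,0.45],0],[-0.3,[0,0,0.45],0]]'
```

```text
clock: 9.7
eef_pos: [569.0, -56.9, 87.0]
eef_rot: [-3.142, 0.0, 2.999]
wrist_force: [-6.7, 1.4, 11.3]
finger_gap: 47.6
finger_force: 40.0
```

```bash
python3 -m creep '[[-0.3,[0,0,0.1],0],[-0.3,[0,0,0.2],0],[-0.3,[0,0,0.2],0],[-0.3,[0,0,0.2],0]]'; python3 -m creep '[[-0.3,[0,0,-0.3],0],[0.3,[0,0,-0.3],0],[0.4,[0,0,-0.3],0],[0.4,[0,0,-0.3],0],[0.4,[0,0,-4],0],[0.4,[0,0,-5],0],[-1,[0,0,-5],0],[-1,[0,0,-5],0],[-1,[0,0,-5],0],[-1,[0,0,-5],0],[-1,[0,0,-5],0],[-1,[0,0,-5],0]]'
```

```text
clock: 10.1
eef_pos: [569.2, -56.9, 86.9]
eef_rot: [-3.141, 0.001, 2.999]
wrist_force: [-17.1, 1.9, 32.6]
finger_gap: 47.5
finger_force: 40.0
clock: 11.3
eef_pos: [568.8, -56.8, 133.6]
eef_rot: [3.142, -0.001, 2.999]
wrist_force: [-0.7, -0.1, -0.1]
finger_gap: 20.9
finger_force: 0.0
```

```bash
python3 -m creep '[[-1,[-0.25,0,1.5],0],[-1,[-0.25,0,2.7],0],[-1,[-0.25,0,3.0],0],[-1,[-0.25,0,3.2],0],[-1,[-0.25,0,3.3],0],[-1,[-0.25,0,3.4],0],[-1,[-0.25,0,3.5],0]]'
```

```text
clock: 12.0
eef_pos: [571.7, -57.2, 100.2]
eef_rot: [-3.142, 0.001, 2.999]
wrist_force: [-7.4, 0.8, 17.4]
finger_gap: 0.7
finger_force: 8.8
```

```bash
python3 -m creep '[[-1,[0,0,0.1],0],[-1,[0,0,0.15],0],[-1,[0,0,0.15],0]]'
```

```text
clock: 12.3
eef_pos: [571.8, -57.3, 100.1]
eef_rot: [-3.141, 0.002, 2.999]
wrist_force: [-11.4, 2.3, 23.0]
finger_gap: 0.3
finger_force: 12.0
```

```bash
python3 -m creep '[[-1,[0,0,0.1],0],[-1,[0,0,0.15],0],[-1,[0,0,0.15],0]]'; python3 -m creep '[[-1,[0,0,-2],0],[-1,[0,0,-7],0],[-1,[3,0,-12],0],[-0.5,[8,0,-12],0],[0,[8,0,-12],0],[0,[8,0,-12],0],[0,[8,0,-12],0],[0,[8,0,-12],0]]'
python3 - <<'E'
from h import *
p,im=snap('wrist','w5.png'); import pickle; pickle.dump(p,open('w5.pkl','wb'))
im=im.astype(int)
red=((im[...,0]>100)&(im[...,1]<60)&(im[...,2]<60)).astype(np.uint8)
n,l,s,c=cv2.connectedComponentsWithStats(red)
for i in range(1,n):
    if s[i,4]>60: print('red',c[i].round(1),s[i,4],at(p,*c[i],86).round(1))
mb=((im[...,0]>150)&(im[...,1]>100)&(im[...,2]<90)).astype(np.uint8)
for ct in cv2.findContours(mb,0,1)[0]:
    if cv2.contourArea(ct)<80: continue
    b=cv2.boxPoints(cv2.minAreaRect(ct)); W=np.array([at(p,*q,77.5)[:2] for q in b]);print('bar',b.tolist(),W.round(1).tolist(),W.mean(0).round(1))
E
```

```text
clock: 12.6
eef_pos: [571.9, -57.3, 100.0]
eef_rot: [-3.141, 0.003, 2.999]
wrist_force: [-18.8, 1.8, 39.0]
finger_gap: 0.3
finger_force: 19.0
clock: 13.4
eef_pos: [493.0, -46.0, 215.5]
eef_rot: [3.142, -0.001, 2.999]
wrist_force: [-0.2, -0.1, -0.3]
finger_gap: 37.0
finger_force: 0.0
red [254.1 259.8] 211 [572.  -57.4  86. ]
red [ 48.5 284.8] 713 [ 570.1 -279.9   86. ]
red [484.8 295. ] 109 [649.3 184.1  86. ]
bar [[4.969071388244629, 283.6803894042969], [16.25566864013672, 269.9752502441406], [42.15876007080078, 291.3072204589844], [30.872161865234375, 305.0123596191406]] [[566.3, -334.3], [551.9, -316.2], [581.3, -296.5], [596.4, -314.8]] [ 574.  -315.5]
bar [[-19.41382598876953, 178.19345092773438], [1.0246267318725586, 162.19815063476562], [32.74092102050781, 202.72451782226562], [12.302470207214355, 218.71981811523438]] [[448.4, -316.9], [435.7, -290.8], [480.6, -273.2], [494.4, -300.0]] [ 464.8 -295.2]
bar [[393.0, 142.0], [432.0, 142.0], [432.0, 159.0], [393.0, 159.0]] [[470.9, 93.2], [476.2, 130.8], [493.0, 130.9], [487.6, 92.7]] [481.9 111.9]
```

View pics/w5.png

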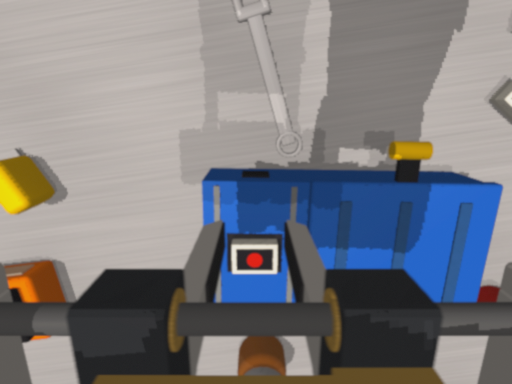

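The cap sits flush, its dot at (254,260), which is (572,-57.4), as expected for seated. The bar is at (412,150); with parallax allowed for, its centre is about (480,108.5). Moving above it.

```bash
python3 -c "
from h import *
go(480,108.5,150,np.pi-.143)"
```

```text
shift cm [ 3.46 15.11  6.54] roll 0.01
```

```bash
python3 -m creep '[[0.45,[3.5,15.1,0],0],[0.45,[3.5,15.1,0],0],[0.45,[3.5,15.1,2],0],[0.45,[3.5,15.1,6.5],0],[0.45,[3.5,15.1,6.5],0],[0.45,[3.5,15.1,6.5],0],[0.45,[3.5,15.1,6.5],0]]'
python3 - <<'E'
from h import *
p,im=snap('wrist','w6.png'); im=im.astype(int)
mb=((im[...,0]>150)&(im[...,1]>100)&(im[...,2]<90)).astype(np.uint8)
for ct in cv2.findContours(mb,0,1)[0]:
    if cv2.contourArea(ct)<80: continue
    b=cv2.boxPoints(cv2.minAreaRect(ct)); W=np.array([at(p,*q,82)[:2] for q in b]);print('bar',b.tolist(),W.round(1).tolist(),W.mean(0).round(1))
print(manip.read_state()['finger_gap']); go(480,108.5,72.5,np.pi-.143)
E
```

```text
clock: 14.15
eef_pos: [480.2, 107.8, 152.7]
eef_rot: [3.141, 0.002, 2.998]
wrist_force: [0.4, 0.3, 0.1]
finger_gap: 68.0
finger_force: 0.0
bar [[232.62112426757812, 209.98690795898438], [233.12588500976562, 195.34915161132812], [277.4524841308594, 196.87765502929688], [276.9477233886719, 211.51541137695312]] [[483.0, 89.9], [471.0, 92.2], [477.2, 126.7], [489.3, 124.8]] [480.1 108.4]
68.12275971881421
shift cm [0.05 0.07 8.03] roll -0.01
```

View pics/w6.png

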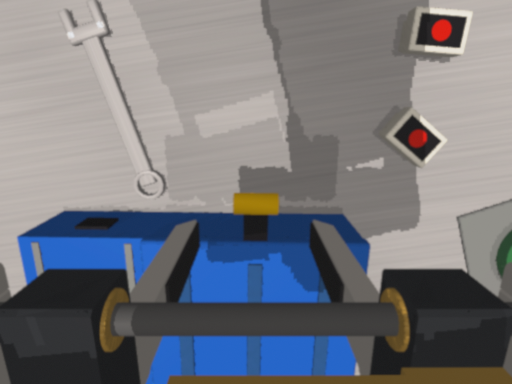

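The bar, at (255,204), is centred between the fingers, and (480,108.4) is confirmed. I descend and pinch its ends.

```bash
python3 -m creep '[[0.45,[0.05,0.05,3],0],[0.45,[0.05,0.05,6],0],[0.45,[0.05,0.05,7.5],0],[0.45,[0.05,0.05,8],0],[0.45,[0.05,0.05,8],0],[0.45,[0.05,0.05,8],0],[0.1,[0.05,0.05,8],0],[-0.5,[0.05,0.05,8],0],[-0.5,[0.05,0.05,8],0],[-0.5,[0.05,0.05,8],0],[-0.5,[0.05,0.05,8],0],[-0.5,[0.05,0.05,8],0]]' 35
python3 - <<'E'
from h import *
# arc: hinge-relative bar vector (-195,7.5) in case x,z; rotate up by a
r=np.hypot(195,7.5); a0=np.arctan2(7.5,195)
for d in range(0,67,5):
    a=a0+np.radians(d); dx=195-r*np.cos(a); dz=r*np.sin(a)-7.5
    print(d,'tx',round(-dx/10,2),'tz',round(-dz/10,2))
print(manip.read_state()['eef_rot'])
E
```

```text
clock: 15.4
eef_pos: [478.6, 109.2, 71.1]
eef_rot: [3.142, 0.0, 2.999]
wrist_force: [-1.1, -0.3, 2.2]
finger_gap: 35.7
finger_force: 35.0
0 tx -0.0 tz 0.0
5 tx -0.14 tz -1.7
10 tx -0.43 tz -3.37
15 tx -0.86 tz -5.02
20 tx -1.43 tz -6.62
25 tx -2.14 tz -8.17
30 tx -2.99 tz -9.65
35 tx -3.96 tz -11.05
40 tx -5.04 tz -12.36
45 tx -6.24 tz -13.57
50 tx -7.54 tz -14.67
55 tx -8.93 tz -15.65
60 tx -10.4 tz -16.51
65 tx -11.94 tz -17.24
[3.14151933e+00 1.07496635e-04 2.99914921e+00]
```

```bash
python3 -m creep '[[-0.5,[-0.05,0,-0.85],0],[-0.5,[-0.14,0,-1.7],0],[-0.5,[-0.28,0,-2.5],0],[-0.5,[-0.43,0,-3.37],0],[-0.5,[-0.63,0,-4.2],0],[-0.5,[-0.86,0,-5.02],0],[-0.5,[-1.13,0,-5.83],0],[-0.5,[-1.43,0,-6.62],0],[-0.5,[-1.43,0,-6.62],0],[-0.5,[-1.43,0,-6.62],0]]'
```

```text
clock: 16.4
eef_pos: [492.6, 107.0, 137.1]
eef_rot: [-3.141, -0.0, 2.999]
wrist_force: [-1.3, -2.4, -2.6]
finger_gap: 35.6
finger_force: 35.0
```

```bash
python3 -m creep '[[-0.5,[-0.35,0,-0.8],0],[-0.5,[-0.71,0,-1.55],0],[-0.5,[-1.12,0,-2.3],0],[-0.5,[-1.56,0,-3.03],0],[-0.5,[-2.03,0,-3.74],0],[-0.5,[-2.53,0,-4.43],0],[-0.5,[-3.06,0,-5.1],0],[-0.5,[-3.61,0,-5.74],0],[-0.5,[-4.2,0,-6.36],0],[-0.5,[-4.81,0,-6.95],0],[-0.5,[-4.81,0,-6.95],0],[-0.5,[-4.81,0,-6.95],0]]'; python3 -c "
from h import *
p,im=snap('side','s2.png')"
```

```text
clock: 17.6
eef_pos: [540.6, 99.4, 207.1]
eef_rot: [-3.14, -0.0, 2.999]
wrist_force: [-1.9, -8.2, -2.6]
finger_gap: 35.6
finger_force: 35.0
```

View pics/s2.png

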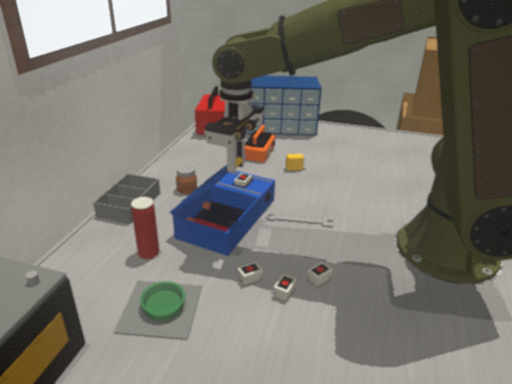

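The lid is edge-on to the side camera, and the bar is in the fingers at (238,158). TCP motion of 62.8 mm across and 136 mm up matches 45.1°. I continue to 60°, easing the small side force.

```bash
python3 -m creep '[[-0.5,[-0.63,-0.05,-0.57],0],[-0.5,[-1.3,-0.1,-1.1],0],[-0.5,[-1.98,-0.1,-1.61],0],[-0.5,[-2.69,-0.1,-2.08],0],[-0.5,[-3.42,-0.1,-2.53],0],[-0.5,[-4.16,-0.1,-2.94],0],[-0.5,[-4.16,-0.1,-2.94],0],[-0.5,[-4.16,-0.1,-2.94],0],[-0.5,[-4.16,-0.1,-2.94],0]]'
python3 - <<'E'
from h import *
s=manip.read_state(); d=s['eef_pos']-np.array([478.6,109.2,71.1]); h=np.hypot(d[0],d[1]); 
print(h,d[2],np.degrees(np.arctan2(7.5+d[2],195-h))-2.2, 'r',np.hypot(7.5+d[2],195-h))
for n in ['top','wrist']: snap(n,n+'9.png')
a=cv2.imread('pics/top9.png'); b=cv2.imread('pics/wrist9.png')
a=cv2.resize(a[130:240,150:310],(400,275),interpolation=3)
cv2.imwrite('pics/c9.png',np.vstack([a,cv2.resize(b,(400,300))]))
E
```

```text
clock: 18.55
eef_pos: [581.8, 92.9, 236.5]
eef_rot: [-3.141, 0.0, 2.999]
wrist_force: [-2.0, -5.4, -2.3]
finger_gap: 35.5
finger_force: 35.0
104.51502054961007 165.42688441214187 60.1789297528126 r 195.16976932565086
```

View pics/c9.png

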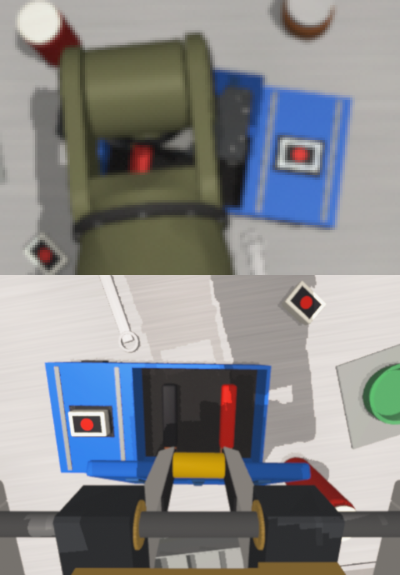

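The composite shows the cap seated, the lid raised and the bar pinched between the pads. The can and other objects have not moved. TCP geometry gives 60.2°. I'll let it settle, then hand in.

```bash
python3 -m creep '[[-0.5,[0,0,0],0],[-0.5,[0,0,0],0],[-0.5,[0,0,0],0],[-0.5,[0,0,0],0],[-0.5,[0,0,0],0]]' && python3 -c "
from cell import manip
print(manip.sign_off())"
```

```text
clock: 19.15
eef_pos: [581.8, 92.9, 236.5]
eef_rot: [-3.141, 0.0, 2.999]
wrist_force: [-2.3, -5.8, -3.3]
finger_gap: 35.8
finger_force: 35.0
the job is handed in; nothing more can be done
None
```

The cap is pressed flush into the recess, and the gripper is holding the lid by its pull bar at about 60° (60.2° worked out from the arm's position); the job was handed in at about 19 s.

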